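# Hang the print scraper on the tool rail with an S-hook

### The arm

A 6-joint arm with a two-finger parallel gripper is mounted at the origin on the work surface. World frame = base frame: x ahead of the robot, y to its left, z up, the work surface at z = 0. Lengths are in m, angles in degrees, forces in N, time in s.
With the tool pointing down it reaches from about 0.4 to 0.825 m from the base axis. Payload 7 kg.
Tool frame: the origin (TCP) lies midway between the tips of the shut fingers; the grasp point (between the pads) lies 19 mm behind it (ctrl.hold_point_z is the distance from the TCP to the grasp point, in m); z points along the fingers, x is the direction in which the jaws open and shut, and the axes are right-handed (so a half turn about z gives the same grasp; the last joint's range is limited). The gripper opens to 88 mm and grips with 3 to 60 N. Pads are 19 mm wide; open, the fingers measure 130 mm over their backs; the gripper's body (78 mm by 193 mm) begins 47 mm behind the grasp point.
Start: joints at [16.507, 20.546, 0.682, 0, -70.136, -16.507], TCP at [0.675, -0, 0.227] pointing down, gripper open.
Joint ranges: [-176.03, 176.03], [-82.01, 121.73], [-58.28, 71.71], [-173.87, 95.51], [-174.79, -0.11], [-173.66, 173.66]. Speed limits (degrees/s): [136.94, 136.94, 172.46, 180, 180, 180].

### API

Orientations are given as [roll, pitch, yaw] about the fixed x, y, z axes, in that order (R = Rz(yaw) Ry(pitch) Rx(roll)).
In Python, from plant import ctrl gives the robot as it stands.
- The arm moves only by the tool apply_moves, never from a script. Its argument "motion" is a list of rows, each a list of 2 entries, a list of its own where there are three numbers: the shift along the world's x, y, z in cm, then the turn about the world's z in degrees. In form: [[[tx, ty, tz], roll], ...]. A call has 1 to 10 rows; each row is the pose to reach, as a shift and turn from the pose commanded when the call began; what a row does not reach only later rows make up. A row lasts 1/10 s, in which the tool goes at most 50 mm and 8.59 degrees, less where a joint would pass 70% of its speed; a pose out of reach is approached as far as the arm can. A call with a gripper value outside its range is refused whole. "hand" is the finger opening in cm, from 0 to 8.76, set as the call begins (left out, the last holds). The fingers move at their own pace and stop on an object; the grip force is fixed at half the most. Time passes only in rows, so rows that repeat a pose let the fingers close. It gives the time, the measured TCP pose, the force and the opening at its end, in the units of the state.
- ctrl.get_obs(): the state, without advancing time (a new reading comes with each control period).
- ctrl.snapshot(name): name is "scene" or "side" or "wrist"; returns (picture, depth): 384x512x3 uint8, blue, green, red; 384x512 float32, m along the optical axis (not along the pixel's ray), 0 where there is no reading.
- ctrl.camera_model(name): a dict with "fx", "fy", "cx", "cy" (pixels), "cam_to_world" (4x4, takes a point from camera to world coordinates); the wrist camera has in their place "tool_from_camera" (4x4, takes a point from camera to tool coordinates, whose origin is the TCP and whose axes are the tool frame's). Camera axes: x right, y down, z forward; pixel columns grow to the right and rows downward; lengths in m; the calibration is good to about 2 mm. A picture is of the moment at which its call begins: read the wrist's pose just before it. camera_model takes no time and is no camera call.
- ctrl.close_job(): hands the job in, once; it reports no verdict.
The state is a dict: "clock": time; "joint_pos": joint angles; "qvel": joint speeds; "tau": joint torques, N m; "tool_pos": TCP position; "orientation": TCP orientation; "force": force on the tool from outside, world axes, zero at the start; "moment": the same for the moment, N m; "opening": finger opening in m.
Only numpy, scipy, OpenCV 4.12 (cv2) and the standard library are available. Lean on these libraries where they do the work, as an engineer would, in place of code of your own. Each camera call takes 0.05 s, during which the arm holds its last target.

### The job

Hang the orange-handled print scraper up on the tool rail. Lay it on the sealed carton with the hole in its handle sticking out past the carton's edge and let go of it; then take the S-hook off the caddy's bar, hook it up through the hole from below, lift the scraper off the carton with it and hang the hook's upper bend over the rail, so that the scraper hangs freely from the hook without swinging much. Leave the yellow planter, the small box and the tape roll where they are.

Things in the scene. Friction and masses are not known exactly. Their poses are not given: they have to be found in the camera images.
- scraper: flat print scraper, 172 x 50 mm, 110 g: orange handle 26 mm wide, 10 mm thick with a 16 mm hole through its end; steel blade 2 mm thick, at mid thickness. Origin: underside of the handle, on its centre line, the place to grip (centre of mass 8 mm to -x). x points to the hole end (end at +85 mm; 30 mm wide collar from -21 mm; blade edge at -87 mm), z out of the broad face.
- scraper_hole (a point): centre of the hole in the scraper's handle, at mid thickness: 70 mm from the scraper's origin along its x, 5 mm above its underside, 15 mm from the end of the handle. Axes as the scraper's.
- hook: zinc S-hook of 6 mm wire, 60 g, 138 mm high, 54 wide. Origin mid-shank; x, z in the plane of the S, z up as it hangs. Bends: 24 mm radius (wire middle), centred at z +-42; upper open to +x (tip points down, x 24, end z 39), lower open to -x (tip points up, x -24, end z -39). Straight shank, 69 mm, leans 35 deg, top to -x. Starts hung on the caddy's bar, its x roughly along caddy x.
- hook_low (a point): lowest point of the S-hook's lower bend, middle of the wire: 66 mm below the hook's origin. Axes as the hook's.
- hook_top (a point): highest point of the S-hook's upper bend, middle of the wire: 66 mm above the hook's origin. Axes as the hook's.
- carton: sealed brown shipping carton, packed and heavy, it does not move: 190 mm along its x, 150 mm along its y, 90 mm high. Origin: centre of its underside.
- caddy: blue plastic tool caddy, stays put: tray 120 mm along x, 240 mm along y, 60 mm high, with tubes in it up to 63 mm high. End uprights 10 mm thick at y = +-115 mm carry a round steel bar, 10 mm thick, along y, its middle 200 mm above the caddy's origin (centre of its underside).
- rail: tool rail stand, stays put: white base plate 100 mm along x, 260 mm along y, 12 mm thick; two white posts 16 mm thick at y = +-110 mm carry a round steel rail along y. Origin: centre of the base's underside.
- rail_mid (a point): middle of the rail, on its axis, 320 mm above the bench. The rail is 12 mm thick and runs along y, free for 200 mm between the posts.
- planter: yellow printed planter, 82 mm across, 68 mm high, leave it alone. Origin: centre of its underside.
- product_box: small brown product box, 70 x 55 x 45 mm, leave it alone. Origin: centre of its underside.
- tape_roll: brown roll of packing tape lying flat, 90 mm across, 48 mm high, leave it alone. Origin: centre of its underside.
Not all that is in view belongs to the job. There is more than one size of the scraper; the one meant has the size given above.

How it is judged:
By the outcome, as a careful person would: the job done as asked, in the order asked, and still so for the second after the job is handed in, with the robot touching nothing.
It also fails if it takes over 72 s, if anything falls off the work surface, if the arm or the gripper's body presses on something with over 40 N, if the wrist force passes 120 N, or if a joint passes its speed limit or range.

## Working session

There is one attempt and no reset: what is moved stays moved. The work goes in short steps, Python scripts to look and compute and a tool call to move; the robot and the scene stay as the last step left them, time stands still between calls to the robot, and variables do not carry over. Pictures are saved under pics/ and viewed, and the job is handed in when it is done.

Besides the shell and the picture viewer there is one more tool, called as a command line: name --argument value ..., lists and objects as JSON in quotes. apply_moves: Moves the arm, as the interface text tells. Its arguments: {"type":"object","properties":{"motion":{"type":"array"},"hand":{"type":"number"}},"required":["motion"]}

```bash
ls; mkdir -p pics; cat > h.py <<'E'
from plant import ctrl
import numpy as np, cv2
from scipy.spatial.transform import Rotation as R
def snap(n,f=None):
    o=ctrl.get_obs(); m=ctrl.camera_model(n); im,d=ctrl.snapshot(n)
    if n=='wrist':
        T=np.eye(4);T[:3,:3]=R.from_euler('xyz',o['orientation'],degrees=True).as_matrix();T[:3,3]=o['tool_pos']
        M=T@np.array(m['tool_from_camera'])
    else: M=np.array(m['cam_to_world'])
    v,u=np.mgrid[0:384,0:512]
    P=np.stack([(u-m['cx'])/m['fx']*d,(v-m['cy'])/m['fy']*d,d,np.ones_like(d)],-1)@M.T
    P=P[...,:3]; P[d==0]=np.nan
    if f:
        cv2.imwrite(f'pics/{f}.png',cv2.resize(im,(800,600))); np.savez(f'pics/{f}.npz',im=im,P=P,M=M,d=d)
    return im,P,M
E
python3 - <<'E'
from h import *
print(ctrl.get_obs())
for n in ['scene','side','wrist']:
    im,P,M=snap(n,n+'0'); print(n,M.round(3).tolist(), ctrl.camera_model(n)['fx'])
E
```

```text
pics
{'clock': 0.0, 'joint_pos': array([ 1.65071646e+01,  2.05907454e+01,  6.33369932e-01, -2.12891784e-02,
       -7.01365127e+01, -1.65079182e+01]), 'qvel': array([-0.02758951,  0.04939683, -0.03058989,  0.00343876,  0.01624387,
       -0.01139488]), 'tau': array([-8.00930356e-04, -5.82726967e+01,  2.93058443e+01,  6.99745238e+00,
        6.93249181e-03, -2.06530804e-04]), 'tool_pos': array([ 6.74498172e-01, -2.00016128e-05,  2.25623738e-01]), 'orientation': array([-1.79992507e+02, -9.57054342e-02,  1.79991990e+02]), 'force': array([ 0.39736837, -0.06340731,  0.46387994]), 'moment': array([-0.01727359,  0.0471871 ,  0.01758444]), 'opening': 0.0875272299358045}
scene [[-0.075, 0.757, -0.649, 1.579], [0.997, 0.069, -0.035, 0.001], [0.019, -0.65, -0.76, 1.35], [0.0, 0.0, 0.0, 1.0]] 473.04106433330224
side [[0.929, -0.26, 0.264, 0.231], [-0.37, -0.678, 0.635, -0.862], [0.014, -0.688, -0.726, 1.1], [0.0, 0.0, 0.0, 1.0]] 495.53637520698163
wrist [[-1.0, 0.001, -0.002, 0.675], [0.001, 0.952, 0.305, -0.082], [0.002, 0.305, -0.952, 0.383], [0.0, 0.0, 0.0, 1.0]] 299.7828673691743
```

View pics/scene0.png

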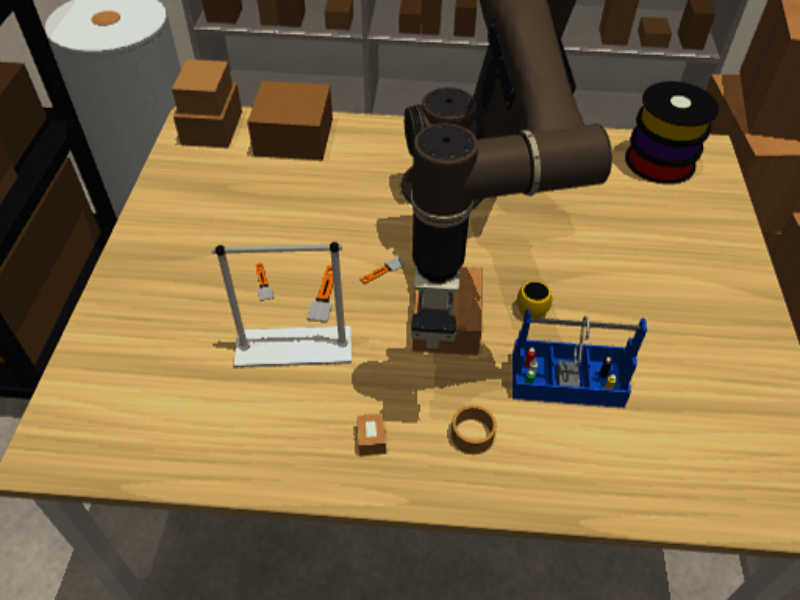

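View pics/side0.png

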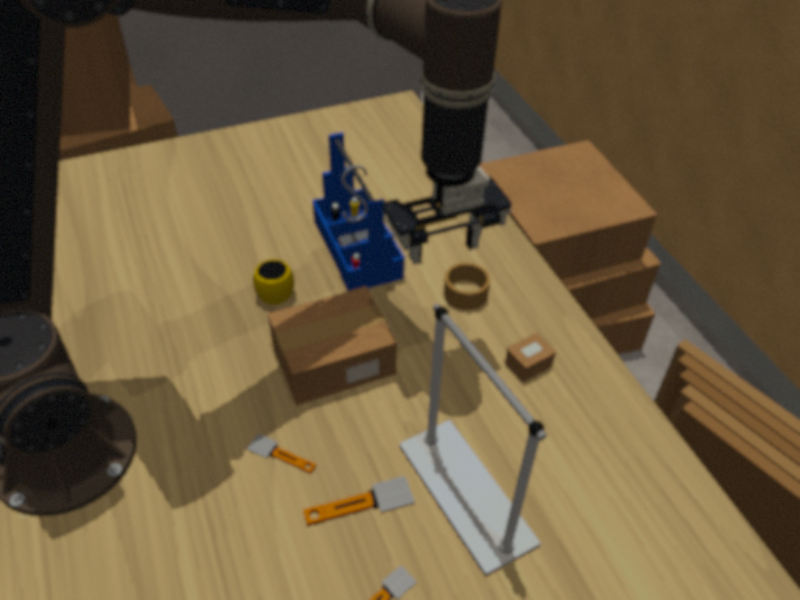

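View pics/wrist0.png

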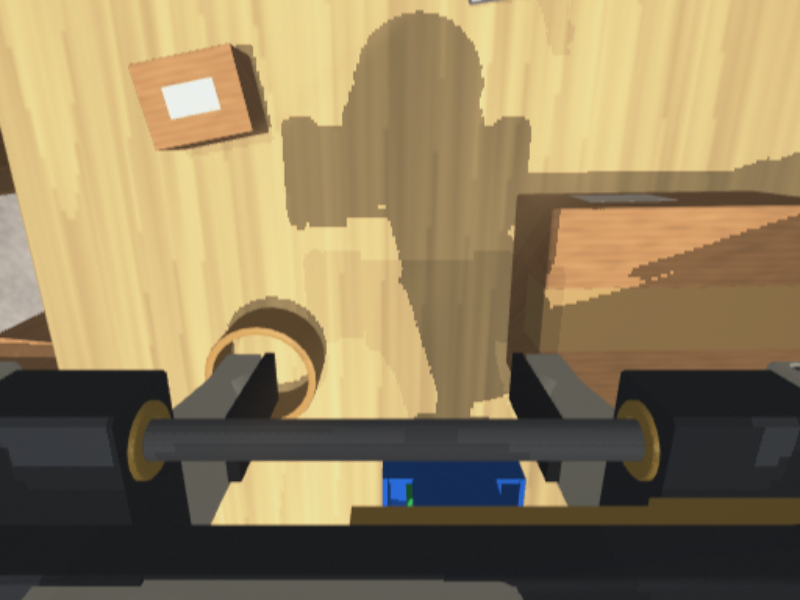

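```bash
cat > m.py <<'E'
import numpy as np, cv2
def rect(p): 
    r=cv2.minAreaRect(p[:,:2].astype(np.float32)*1000); b=cv2.boxPoints(r)
    return np.round(r[0],1),np.round(r[1],1),round(r[2],1),b.round(0).tolist()
for n in ['scene0','side0']:
    z=np.load(f'pics/{n}.npz'); im,P=z['im'],z['P']; hsv=cv2.cvtColor(im,cv2.COLOR_BGR2HSV); H,S,V=cv2.split(hsv)
    ok=~np.isnan(P[...,0])
    X,Y,Z=P[...,0],P[...,1],P[...,2]
    ws=ok&(X>.1)&(X<1.0)&(abs(Y)<.7)
    print(n)
    def comps(name,m,mn=15):
        c,l,s,_=cv2.connectedComponentsWithStats(m.astype(np.uint8),connectivity=8)
        for i in range(1,c):
            if s[i,4]>=mn:
                p=P[l==i]; print(name,s[i,4],'px',s[i,:4].tolist(),'z',np.nanpercentile(p[:,2],[5,50,95]).round(3),rect(p))
    comps('orange',ws&(H>=5)&(H<16)&(S>215)&(V>170)&(Z<.05))
    comps('blue',ws&(H>100)&(H<130)&(S>150)&(V>60)&(Z<.3))
    comps('white',ws&(S<40)&(V>150)&(Z<.03),100)
    comps('yellow',ws&(H>20)&(H<32)&(S>200)&(Z>.01)&(Z<.1))
    comps('high.09',ws&(abs(Z-.09)<.006)&(S>60),60)
    comps('z.04',ws&(abs(Z-.045)<.006)&(S>60),40)
    comps('railz',ws&(Z>.30)&(Z<.345)&(Y<-.05)&(X>.3),10)
    comps('barz',ws&(Z>.19)&(Z<.225)&(Y>.1)&(X>.3),6)
E
python3 m.py
```

```text
scene0
orange 35 px [164, 168, 6, 14] z [0.    0.005 0.012] (array([ 375.8, -433.9]), array([77. , 16.3]), 18.5, [[337.0, -438.0], [342.0, -454.0], [415.0, -429.0], [410.0, -414.0]])
orange 91 px [204, 170, 9, 21] z [0.003 0.009 0.015] (array([ 392.8, -267.8]), array([ 24.7, 109.9]), 88.6, [[338.0, -279.0], [447.0, -281.0], [448.0, -257.0], [338.0, -254.0]])
orange 31 px [234, 171, 14, 9] z [0.001 0.006 0.012] (array([ 348.9, -151.1]), array([16.7, 60.6]), 38.3, [[324.0, -133.0], [361.0, -180.0], [374.0, -170.0], [337.0, -122.0]])
blue 18 px [337, 199, 3, 8] z [0.21  0.213 0.216] (array([628.5, 187. ]), array([ 6.9, 30.7]), 89.2, [[613.0, 184.0], [644.0, 183.0], [644.0, 190.0], [613.0, 191.0]])
blue 21 px [410, 204, 4, 8] z [0.211 0.213 0.216] (array([626.9, 414.4]), array([27.6,  7.9]), 1.5, [[613.0, 418.0], [613.0, 410.0], [641.0, 411.0], [641.0, 419.0]])
blue 36 px [336, 217, 33, 4] z [0.056 0.059 0.115] (array([588.9, 245.5]), array([ 61.6, 138.6]), 18.1, [[538.0, 302.0], [581.0, 170.0], [640.0, 189.0], [597.0, 321.0]])
blue 745 px [330, 221, 74, 31] z [0.    0.007 0.061] (array(
[... 5769 characters left out ...]
237.0]])
z.04 331 px [325, 213, 31, 23] z [0.041 0.046 0.05 ] (array([ 811. , -112.1]), array([72.7, 60.2]), 11.1, [[770.0, -90.0], [781.0, -149.0], [852.0, -135.0], [841.0, -76.0]])
z.04 93 px [188, 238, 34, 14] z [0.04  0.045 0.05 ] (array([434.4, -45.9]), array([ 9.7, 94.7]), 89.7, [[387.0, -51.0], [482.0, -51.0], [482.0, -41.0], [387.0, -41.0]])
railz 766 px [277, 194, 74, 90] z [0.309 0.326 0.33 ] (array([ 588.6, -313.8]), array([ 19.2, 250. ]), 7.4, [[563.0, -191.0], [595.0, -439.0], [614.0, -437.0], [582.0, -189.0]])
barz 351 px [210, 84, 36, 54] z [0.193 0.206 0.216] (array([625.1, 300.1]), array([246.5,  48.1]), 85.9, [[592.0, 179.0], [640.0, 175.0], [658.0, 421.0], [610.0, 425.0]])
```

```bash
python3 - <<'E'
import numpy as np,cv2
for n,(u0,v0,u1,v1) in {'scene0':(325,190,420,265),'side0':(190,75,270,190)}.items():
    z=np.load(f'pics/{n}.npz'); im,P=z['im'],z['P']
    cv2.imwrite(f'pics/c_{n}.png',cv2.resize(im[v0:v1,u0:u1],None,fx=5,fy=5,interpolation=cv2.INTER_NEAREST))
    hsv=cv2.cvtColor(im,cv2.COLOR_BGR2HSV)
    m=(hsv[...,1]<60)&(P[...,2]>.07)&(P[...,2]<.23)&(P[...,1]>.2)&(P[...,1]<.4)&(abs(P[...,0]-.62)<.07)
    m[:v0]=0;m[v1:]=0;m[:,:u0]=0;m[:,u1:]=0
    for v,u in np.argwhere(m): 
        p=P[v,u]*1000
        if abs(p[2]-203)>9 or abs(p[0]-626)>9: print(n,v,u,p.round(0))
E
```

```text
scene0 203 374 [613. 301. 205.]
scene0 204 374 [609. 304. 195.]
scene0 204 375 [616. 305. 204.]
scene0 205 373 [607. 302. 188.]
scene0 206 376 [631. 305. 213.]
scene0 208 376 [636. 305. 209.]
scene0 209 372 [605. 303. 166.]
scene0 209 373 [607. 306. 168.]
scene0 209 376 [636. 306. 205.]
scene0 210 372 [609. 303. 165.]
scene0 210 376 [643. 305. 208.]
scene0 210 406 [635. 398. 209.]
scene0 211 372 [613. 303. 164.]
scene0 211 373 [615. 306. 167.]
scene0 211 376 [647. 305. 207.]
scene0 212 372 [616. 303. 163.]
scene0 212 376 [646. 306. 201.]
scene0 213 372 [614. 305. 156.]
scene0 213 376 [649. 306. 200.]
scene0 214 372 [620. 304. 158.]
scene0 214 375 [650. 303. 197.]
scene0 214 376 [650. 307. 196.]
scene0 215 372 [622. 304. 156.]
scene0 215 375 [650. 305. 191.]
scene0 215 376 [649. 308. 190.]
scene0 216 372 [618. 306. 145.]
scene0 216 375 [650. 305. 187.]
scene0 217 372 [627. 305. 151.]
scene0 218 372 [623. 307. 141.]
scene0 219 371 [631. 302. 146.]
scene0 219 372 [629. 306. 143.]
scene0 220 369 [601. 306. 101.]
scene0 220 371 [632. 303. 142.]
scene0 220 372 [631. 306. 141.]
scene0 221 3
[... 2246 characters left out ...]
4 [615. 300. 162.]
side0 121 225 [619. 304. 158.]
side0 122 225 [620. 306. 152.]
side0 124 227 [628. 311. 139.]
side0 125 228 [631. 310. 135.]
side0 126 229 [632. 303. 136.]
side0 127 230 [636. 306. 129.]
side0 128 231 [640. 309. 121.]
side0 128 232 [643. 307. 122.]
side0 129 232 [643. 308. 117.]
side0 130 233 [647. 310. 111.]
side0 135 234 [649. 306.  93.]
side0 138 230 [636. 309.  82.]
side0 139 227 [625. 306.  84.]
side0 139 228 [630. 311.  78.]
side0 139 229 [631. 304.  83.]
side0 139 230 [633. 301.  84.]
side0 139 231 [637. 302.  83.]
side0 140 223 [611. 304.  85.]
side0 140 224 [614. 303.  85.]
side0 140 227 [623. 300.  85.]
side0 140 228 [628. 306.  79.]
side0 140 229 [632. 307.  76.]
```

View pics/c_side0.png

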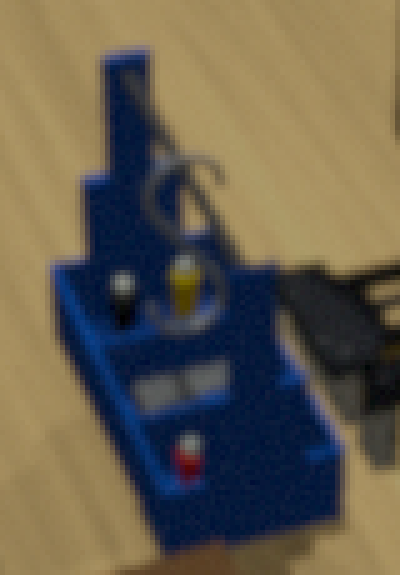

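View pics/c_scene0.png

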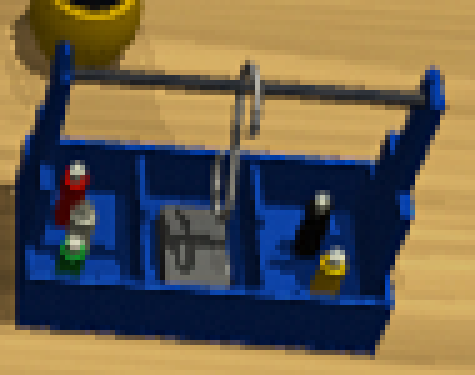

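apply_moves --motion '[[[-8,0,2],-30],[[-16,0,2],-60],[[-24,0,2],-90],[[-24,0,2],-90],[[-25,-8,2],-90],[[-25,-16,2],-90],[[-25,-24,2],-90],[[-25,-27,2],-90],[[-25,-27,2],-90],[[-25,-27,2],-90]]'

```text
clock: 1.15
tool_pos: [0.4241, -0.2728, 0.2465]
orientation: [-180.0, 0.0, 93.6]
force: [0.4, 0.9, 0.7]
opening: 0.088
```

apply_moves --motion '[[[0,0,0],0],[[0,0,0],0],[[0,0,0],0]]'

```text
clock: 1.45
tool_pos: [0.4249, -0.2695, 0.2464]
orientation: [-180.0, -0.0, 94.1]
force: [-0.6, -0.1, -0.1]
opening: 0.0876
```

```bash
python3 - <<'E'
from h import *
im,P,M=snap('wrist','w1')
print(ctrl.get_obs()['tool_pos'])
z=np.load('pics/w1.npz')
hsv=cv2.cvtColor(im,cv2.COLOR_BGR2HSV);H,S,V=cv2.split(hsv)
m=(H>=3)&(H<17)&(S>190)&(V>110)&(P[...,2]<.03)&(P[...,2]>-.01)
c,l,s,_=cv2.connectedComponentsWithStats(m.astype(np.uint8))
for i in range(1,c):
    if s[i,4]>60:
        p=P[l==i]; r=cv2.minAreaRect(p[:,:2].astype(np.float32)*1000); print(s[i],r,cv2.boxPoints(r).round(0).tolist(),np.median(p[:,2]))
E
```

```text
[ 0.42505593 -0.2692437   0.24657448]
[120  79  26  60 390] ((374.2185974121094, -430.2649841308594), (73.007080078125, 17.602312088012695), 19.2518367767334) [[337.0, -434.0], [343.0, -451.0], [412.0, -427.0], [406.0, -410.0]] 0.005554615244964922
[318  82  52  46 492] ((348.94879150390625, -154.0082550048828), (17.79085922241211, 73.36117553710938), 40.97514724731445) [[318.0, -132.0], [366.0, -188.0], [380.0, -176.0], [332.0, -120.0]] 0.005927109399484237
[242 110  27  63 936] ((403.7523193359375, -266.2206726074219), (25.447439193725586, 80.9464111328125), 85.71123504638672) [[362.0, -276.0], [443.0, -282.0], [445.0, -257.0], [364.0, -251.0]] 0.00881866420372629
```

View pics/w1.png

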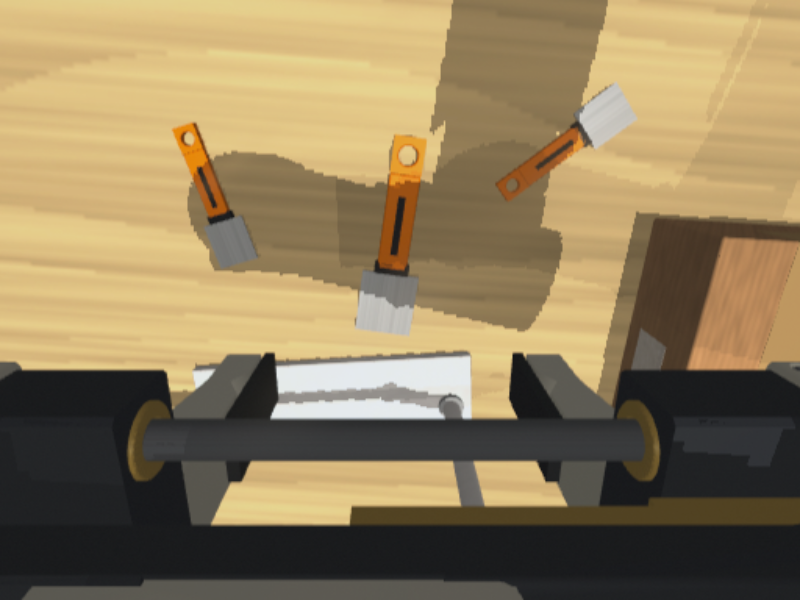

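```bash
cat >> h.py <<'E'
def ray(u,v,z,M,cam='wrist'):
    m=ctrl.camera_model(cam); d=M[:3,:3]@np.array([(u-m['cx'])/m['fx'],(v-m['cy'])/m['fy'],1]); o=M[:3,3]
    return o+d*(z-o[2])/d[2]
E
python3 - <<'E'
from h import *
M=np.load('pics/w1.npz')['M']
f=lambda u,v,z: (ray(u*.64-.18,v*.64-.18,z,M)*1000).round(1)
print('hole',f(408,154,.01),'end',f(396,136,.01),f(427,137,.01),'blade',f(356,328,.006),f(410,334,.006),'collar', f(376,262,.01),f(410,265,.01))
E
```

```text
hole [ 348.3 -262.3   10. ] end [ 335.3 -272.9   10. ] [ 334.3 -248.2   10. ] blade [ 503.4 -297.1    6. ] [ 505.7 -247.4    6. ] collar [ 439.4 -282.6   10. ] [ 439.9 -253.1   10. ]
```

apply_moves --motion '[[[-0.3,0.1,-5],-4],[[-0.7,0.3,-10],-8],[[-0.7,0.3,-15],-8],[[-0.7,0.3,-20],-8],[[-0.7,0.3,-22.5],-8],[[-0.7,0.3,-23.8],-8],[[-0.7,0.3,-24.2],-8],[[-0.7,0.3,-24.3],-8],[[-0.7,0.3,-24.3],-8]]'

```text
clock: 2.4
tool_pos: [0.4189, -0.2667, 0.0044]
orientation: [179.9, 0.0, 86.1]
force: [0.4, -0.4, 0.1]
opening: 0.0875
```

apply_moves --motion '[[[0,0,0],0],[[0,0,0],0],[[0,0,0],0],[[0,0,0],0],[[0,0,0],0],[[0,0,0],0]]' --hand 1.5

```text
clock: 3.0
tool_pos: [0.4179, -0.2671, 0.0036]
orientation: [180.0, 0.0, 86.0]
force: [0.3, 0.3, -0.8]
opening: 0.0452
```

apply_moves --motion '[[[0,0,0],0],[[0,0,0],0],[[0,0,0],0],[[0,0,0],0],[[0,0,0],0],[[0,0,0],0]]' --hand 0

```text
clock: 3.6
tool_pos: [0.418, -0.267, 0.0035]
orientation: [-180.0, -0.0, 86.1]
force: [-0.2, -0.1, -0.9]
opening: 0.0257
```

apply_moves --motion '[[[0,0,1],0],[[0,0,3],0],[[0,0,6],0],[[0,0,10],0],[[0,0,14],0],[[0,0,18],0],[[0,0,18],0],[[0,0,18],0]]'

```text
clock: 4.4
tool_pos: [0.4182, -0.2669, 0.185]
orientation: [179.8, -0.0, 86.0]
force: [-0.8, 1.3, -1.4]
opening: 0.0255
```

apply_moves --motion '[[[-1,3,0],8],[[-1,7,0],16],[[0,11,0],24],[[1,15,0],32],[[2,19,0],40],[[4,23,0],48],[[6,26,0],56],[[8,28,0],64],[[10,28.2,0],72],[[12.4,28.2,0],80]]'

```text
clock: 5.4
tool_pos: [0.5415, 0.0158, 0.1821]
orientation: [-179.9, -0.2, 166.5]
force: [0.6, 0.1, -0.8]
opening: 0.0255
```

apply_moves --motion '[[[0,0,0],8],[[0,0,0],16],[[0,0,0],24],[[0,0,0],32],[[0,0,0],40],[[0,0,0],48],[[0,0,0],56],[[0,0,0],64],[[0,0,0],72],[[0,0,0],80]]'

```text
clock: 6.4
tool_pos: [0.5409, 0.0147, 0.182]
orientation: [179.9, -0.1, -113.6]
force: [-0.0, -1.5, -0.7]
opening: 0.0258
```

apply_moves --motion '[[[0,0,0],8],[[0,0,0],16],[[0,0,0],24.5],[[0,0,0],24.5],[[0,0,0],24.5]]'

```text
clock: 6.9
tool_pos: [0.5413, 0.0148, 0.1826]
orientation: [179.9, -0.0, -89.7]
force: [-0.2, -0.6, -1.0]
opening: 0.0256
```

```bash
python3 - <<'E'
from h import *
im,P,M=snap('wrist','w2')
m=abs(P[...,2]-.09)<.004
p=P[m]; r=cv2.minAreaRect(p[:,:2].astype(np.float32)*1000); print(r,cv2.boxPoints(r).round(0).tolist(), np.median(p[:,2]))
E
```

```text
((540.8201904296875, 4.9828338623046875), (395.7767639160156, 161.29856872558594), 78.70451354980469) [[423.0, -173.0], [581.0, -205.0], [659.0, 183.0], [500.0, 215.0]] 0.08916410698016866
```

View pics/w2.png

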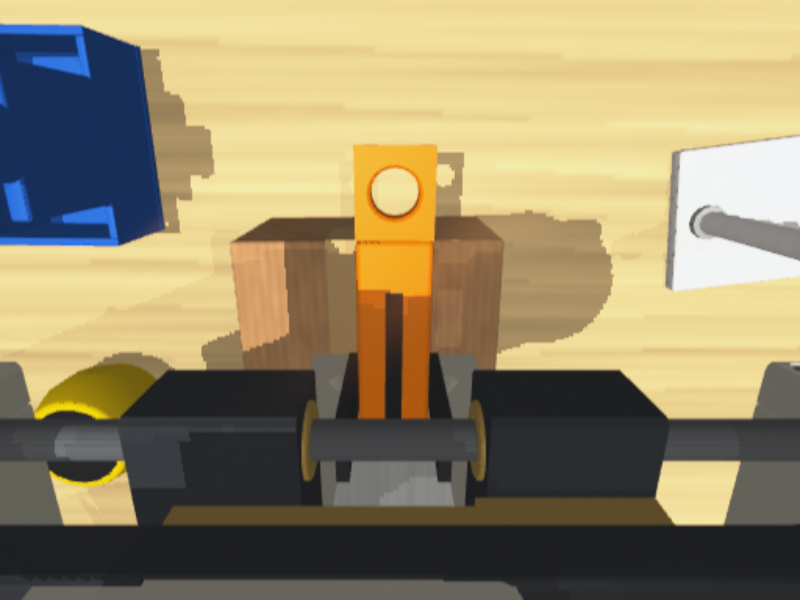

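```bash
python3 - <<'E'
from h import *
M=np.load('pics/w2.npz')['M']
f=lambda u,v,z: (ray(u*.64-.18,v*.64-.18,z,M)*1000).round(1)
print('carton corners',f(231,241,.09),f(503,241,.09),'hole',f(395,191,.191),'end',f(354,145,.19),f(437,145,.19))
P=np.load('pics/w2.npz')['P']
print(P[150:155,232:236,2].mean(),P[97:100,225:230].reshape(-1,3).mean(0))
E
```

```text
carton corners [573.5 103.2  90. ] [574.2 -43.8  90. ] hole [610.1  15.1 191. ] end [623.7  27.7 190. ] [623.8   2.4 190. ]
0.18807414819174106 [0.6203997  0.03082029 0.15006021]
```

apply_moves --motion '[[[0,0,-3],0],[[0,0,-6],0],[[0,0,-8],0],[[0,0,-8.6],0],[[0,0,-8.8],0],[[0,0,-8.9],0],[[0,0,-8.9],0]]'

```text
clock: 7.65
tool_pos: [0.5427, 0.0152, 0.0955]
orientation: [-179.9, 0.0, -89.5]
force: [-0.4, -0.6, -0.9]
opening: 0.0254
```

apply_moves --motion '[[[0,0,-0.1],0],[[0,0,-0.15],0],[[0,0,-0.15],0]]'

```text
clock: 7.95
tool_pos: [0.5423, 0.0151, 0.0935]
orientation: [-179.9, 0.0, -89.4]
force: [-0.5, 0.9, 0.9]
opening: 0.0254
```

apply_moves --motion '[[[0,0,0],0],[[0,0,0],0],[[0,0,0],0],[[0,0,0],0]]' --hand 5

```text
clock: 8.35
tool_pos: [0.542, 0.015, 0.0931]
orientation: [-180.0, -0.0, -89.4]
force: [0.2, -0.2, 0.3]
opening: 0.0483
```

apply_moves --motion '[[[0,0,2],0],[[0,0,6],0],[[0,0,10],0],[[0,0,14],0],[[0,0,16],0],[[0,0,16],0],[[0,0,16],0]]'

```text
clock: 9.05
tool_pos: [0.5418, 0.015, 0.2531]
orientation: [-180.0, 0.0, -89.5]
force: [-0.3, 0.2, -0.9]
opening: 0.0498
```

```bash
python3 - <<'E'
from h import *
im,P,M=snap('wrist','w3'); print(ctrl.get_obs())
m=abs(P[...,2]-.09)<.004
E
```

```text
{'clock': 9.1, 'joint_pos': array([ 2.22990540e+01,  7.05956885e+00, -1.38497826e+01, -2.77598567e-02,
       -6.91498588e+01,  6.82566388e+01]), 'qvel': array([ 0.09166566,  0.73970868, -0.60556308,  0.00430299, -0.0084363 ,
       -0.04686201]), 'tau': array([ 1.71143009e-03, -4.06425047e+01,  3.00483835e+01,  7.05220699e+00,
        8.26475001e-02, -7.01839508e-05]), 'tool_pos': array([0.54141117, 0.01492054, 0.25225723]), 'orientation': array([ 1.79935394e+02,  2.15154789e-03, -8.94542022e+01]), 'force': array([-0.09515093,  0.03270767, -0.33134692]), 'moment': array([-0.14878901,  0.07054455,  0.00372959]), 'opening': 0.04999933370138044}
```

View pics/w3.png

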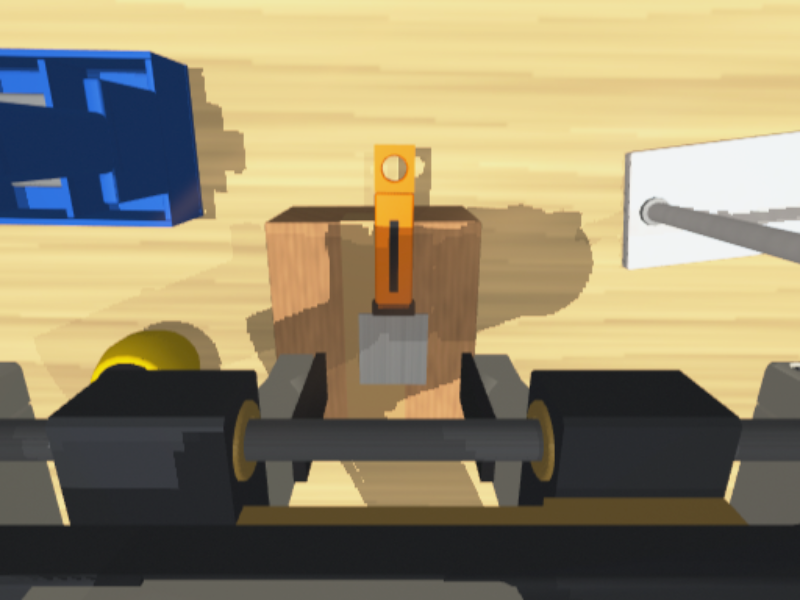

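```bash
python3 - <<'E'
from h import *
M=np.load('pics/w3.npz')['M']
f=lambda u,v,z: (ray(u*.64-.18,v*.64-.18,z,M)*1000).round(1)
print('hole top',f(395,167.5,.1),'end',f(375,145,.1),f(414,145,.1),'blade',f(360,383,.096),f(427,384,.096),'edge',f(266,222,.09),f(481,221,.09))
E
```

```text
hole top [610.2  15.3 100. ] end [623.8  28.  100. ] [624.    3.4 100. ] blade [453.4  39.9  96. ] [453.1 -10.4  96. ] edge [572.8 103.2  90. ] [574.9 -43.9  90. ]
```

apply_moves --motion '[[[1,5,1],0],[[2,10,2],0],[[3,15,3],0],[[4,20,4],0],[[5,25,4.7],0],[[5.8,29,4.7],0],[[5.8,29,4.7],0],[[5.8,29,4.7],0],[[5.8,29,4.7],0]]'

```text
clock: 10.0
tool_pos: [0.5996, 0.3043, 0.2988]
orientation: [179.9, -0.1, -89.4]
force: [0.8, -0.6, -0.5]
opening: 0.0503
```

```bash
python3 - <<'E'
from h import *
im,P,M=snap('wrist','w4'); print(ctrl.get_obs()['tool_pos'])
E
```

```text
[0.59975274 0.30395355 0.29938904]
```

View pics/w4.png

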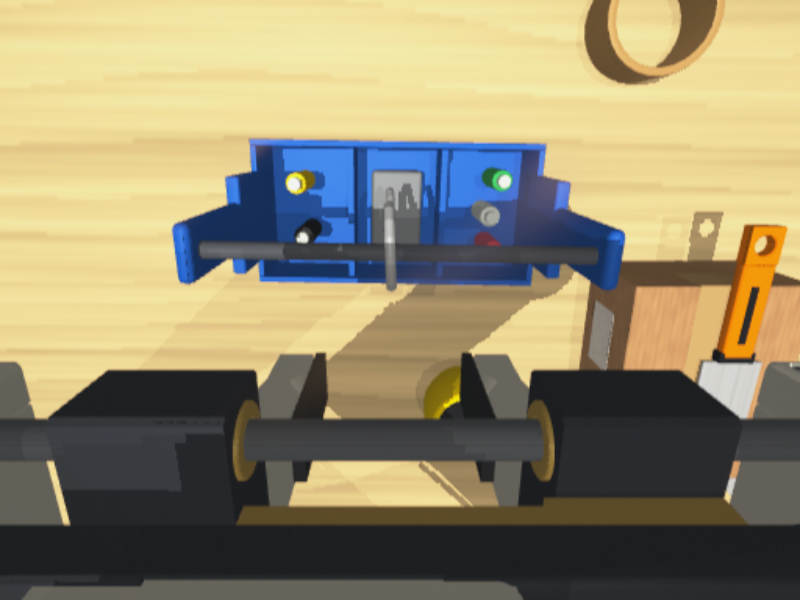

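```bash
python3 - <<'E'
from h import *
z=np.load('pics/w4.npz');M=z['M'];im=z['im'];P=z['P']
cv2.imwrite('pics/c4.png',cv2.resize(im[105:195,210:290],None,fx=6,fy=6,interpolation=cv2.INTER_NEAREST))
f=lambda u,v,z: (ray(u*.64-.18,v*.64-.18,z,M)*1000).round(1)
print('left low',f(391.5,285,.185),'top',f(390,240,.209),'tip',f(389,192,.185),'bar',f(200,250,.2),f(600,256,.2))
m=(P[...,2]>.16)&(P[...,2]<.225)&(abs(P[...,0]-.626)<.045)&(P[...,1]>.285)&(P[...,1]<.325)
p=P[m]*1000
for a in range(590,665,5):
    q=p[(p[:,0]>=a)&(p[:,0]<a+5)]
    if len(q): print(a,len(q),q[:,1].mean().round(1),q[:,1].min().round(1),q[:,1].max().round(1),np.percentile(q[:,2],[5,50,98]).round(0))
E
```

```text
left low [600.9 305.8 185. ] top [633.2 306.8 209. ] tip [656.1 307.7 185. ] bar [624.9 412.6 200. ] [623.4 189.3 200. ]
600 17 305.9 303.4 308.9 [195. 198. 201.]
605 27 306.1 303.5 308.8 [200. 203. 205.]
610 30 306.2 303.6 308.8 [204. 206. 208.]
615 38 306.2 303.6 308.8 [207. 208. 210.]
620 227 305.3 285.4 324.6 [202. 204. 210.]
625 299 305.5 285.6 324.4 [199. 203. 210.]
630 45 307.6 304.6 324.5 [207. 208. 210.]
635 43 307.1 304.7 309.8 [204. 206. 208.]
640 49 307.3 304.7 309.9 [199. 202. 205.]
645 49 307.5 304.7 310.1 [189. 196. 200.]
650 14 307.9 305.7 310.2 [184. 186. 191.]
```

View pics/c4.png

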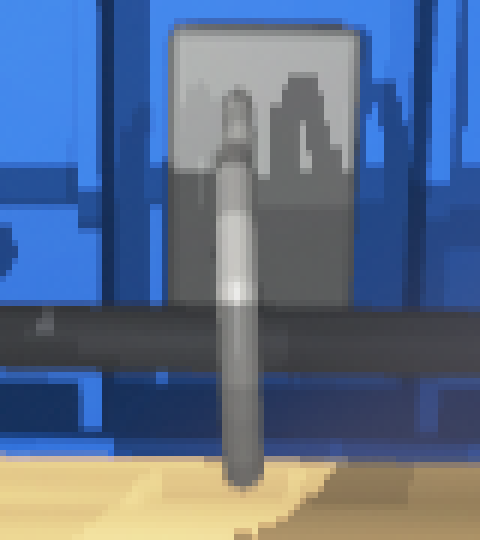

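apply_moves --motion '[[[-0.1,0.1,-4],1.7],[[-0.1,0.1,-8],1.7],[[-0.1,0.1,-11],1.7],[[-0.1,0.1,-12.8],1.7],[[-0.1,0.1,-13.4],1.7],[[-0.1,0.1,-13.4],1.7],[[-0.1,0.1,-13.4],1.7]]'

```text
clock: 10.75
tool_pos: [0.5997, 0.3058, 0.1677]
orientation: [-179.9, 0.1, -87.8]
force: [0.3, 1.1, 0.8]
opening: 0.0498
```

apply_moves --motion '[[[0,0,0],0],[[0,0,0],0],[[0,0,0],0],[[0,0,0],0],[[0,0,0],0],[[0,0,0],0],[[0,0,0],0],[[0,0,0],0]]' --hand 0

```text
clock: 11.55
tool_pos: [0.599, 0.306, 0.166]
orientation: [180.0, -0.0, -87.7]
force: [-0.5, 0.3, -0.6]
opening: 0.0054
```

apply_moves --motion '[[[0,0,1],0],[[-0.2,0,2],0],[[-0.5,0,3],0],[[-0.8,0,3.3],0],[[-1.5,0,3.3],0],[[-3,0,3.3],0],[[-5,0,3.3],0],[[-7,0,3.3],0],[[-7,0,3.3],0],[[-7,0,3.3],0]]'

```text
clock: 12.55
tool_pos: [0.5285, 0.3061, 0.1993]
orientation: [-180.0, 0.0, -87.7]
force: [0.3, 0.7, -1.2]
opening: 0.0052
```

```bash
python3 - <<'E'
from h import *
snap('side','s5'); im,P,M=snap('wrist','w5'); print(ctrl.get_obs()['tool_pos'])
z=np.load('pics/s5.npz')['im']; cv2.imwrite('pics/c5.png',cv2.resize(z[30:190,150:330],None,fx=4,fy=4))
E
```

```text
[0.52914995 0.30606555 0.19902611]
```

View pics/c5.png

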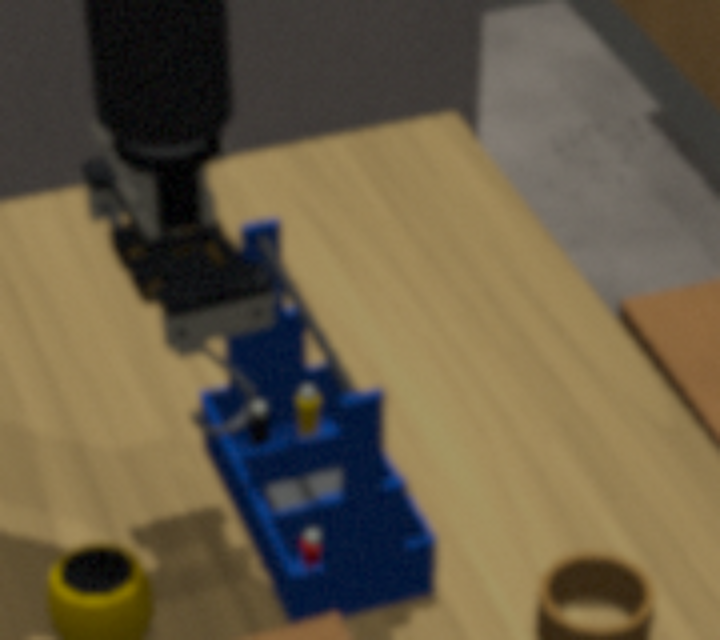

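View pics/w5.png

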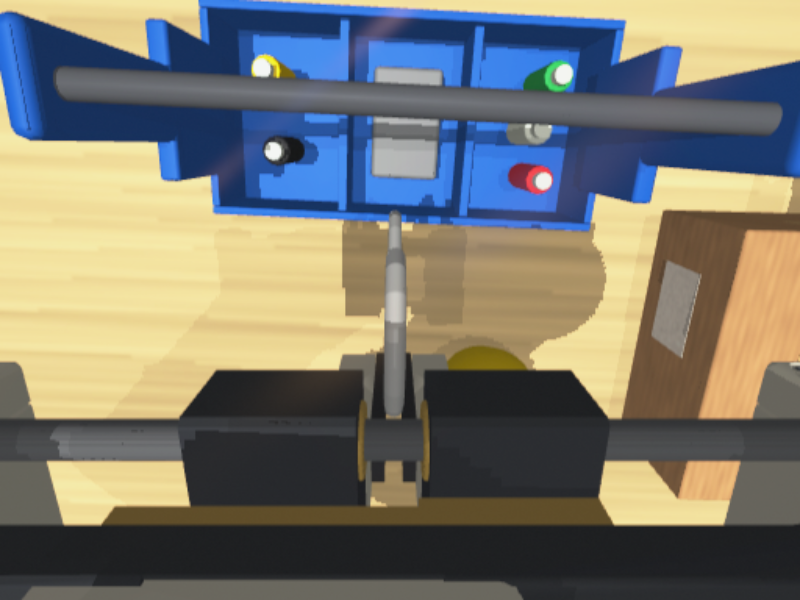

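apply_moves --motion '[[[-2,-1,3],0],[[-3,-5,6],-1],[[-3,-10,8],-2],[[-3,-15,8],-2],[[-3,-20,8],-2],[[-2,-24,8],-2],[[1,-28,8],-2],[[5,-29.1,8],-2],[[9,-29.1,8],-2],[[13,-29.1,8],-2]]'

```text
clock: 13.65
tool_pos: [0.6609, 0.0134, 0.2788]
orientation: [180.0, -0.0, -89.9]
force: [0.3, 0.9, -0.0]
opening: 0.0053
```

apply_moves --motion '[[[0.8,0,-2],0],[[0.8,0,-5],0],[[0.8,0,-7],0],[[0.8,0,-8],0],[[0.8,0,-8],0],[[0.8,0,-8],0],[[0.8,0,-8],0]]'

```text
clock: 14.35
tool_pos: [0.6678, 0.0151, 0.2007]
orientation: [-179.9, 0.0, -89.7]
force: [0.5, 0.5, -0.0]
opening: 0.0051
```

```bash
python3 - <<'E'
from h import *
im,P,M=snap('wrist','w6'); snap('side','s6'); snap('scene','k6'); print(ctrl.get_obs()['tool_pos'],ctrl.get_obs()['orientation'])
z=np.load('pics/s6.npz')['im']; cv2.imwrite('pics/c6.png',cv2.resize(z[90:250,170:350],None,fx=4,fy=4))
z=np.load('pics/k6.npz')['im']; cv2.imwrite('pics/c6k.png',cv2.resize(z[130:280,220:400],None,fx=4,fy=4))
E
```

```text
[0.66738861 0.01513637 0.20026348] [-1.79897029e+02  2.61017159e-02 -8.97366875e+01]
```

View pics/c6.png

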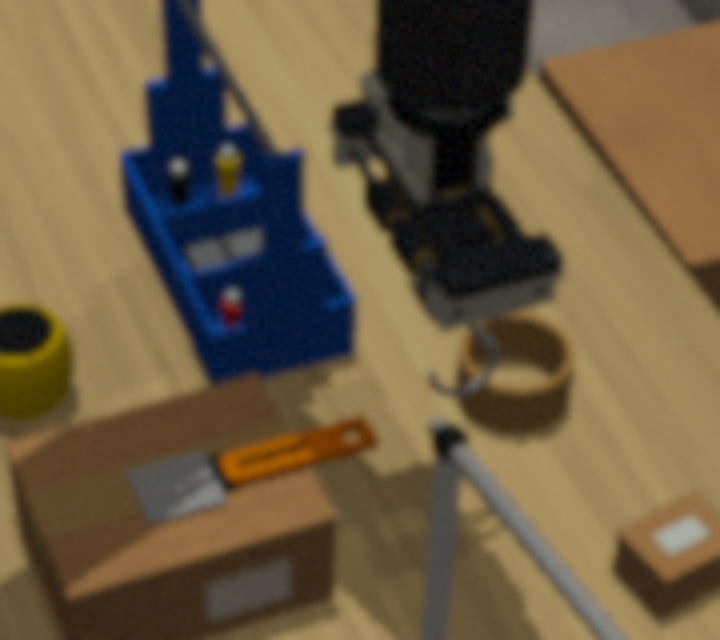

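View pics/c6k.png

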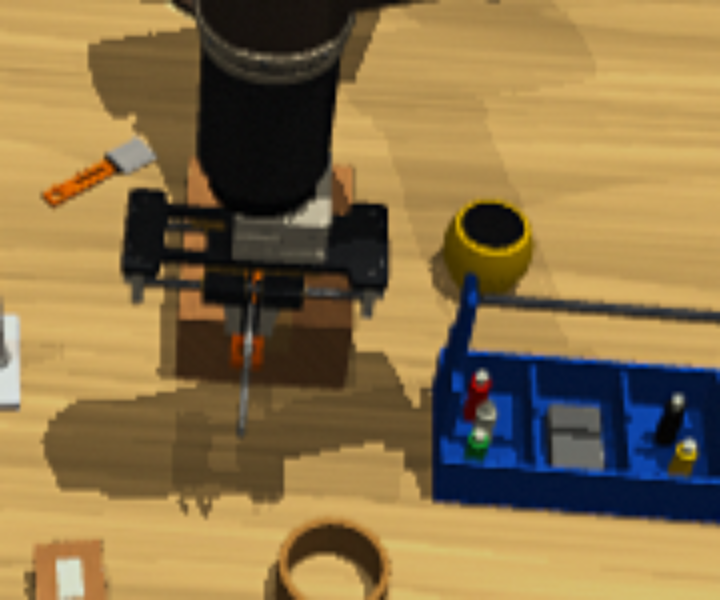

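View pics/w6.png

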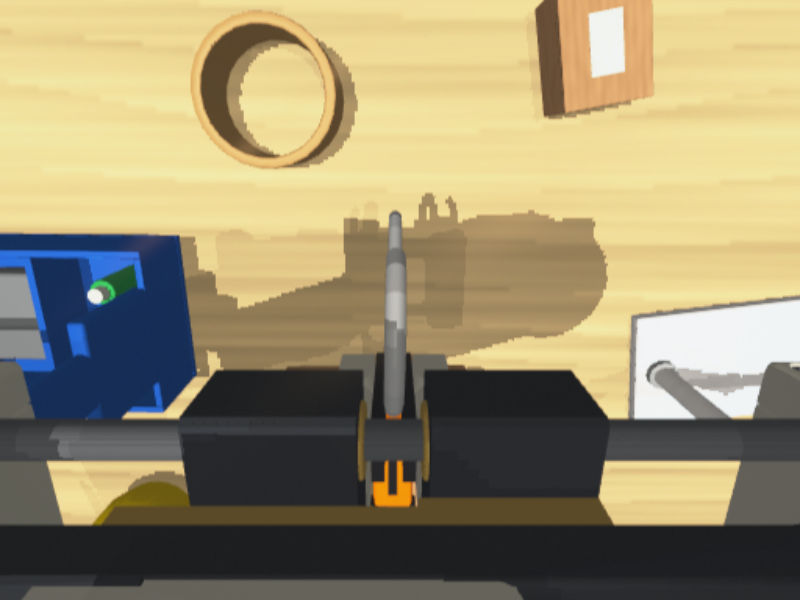

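```bash
python3 - <<'E'
import numpy as np
for n in ['s6','k6','w6']:
    P=np.load(f'pics/{n}.npz')['P']*1000
    m=(abs(P[...,0]-694)<45)&(abs(P[...,1]-15)<25)&(P[...,2]>95)&(P[...,2]<260)
    m&= ~((P[...,2]>185)&(P[...,0]<685))
    q=P[m]; print(n,len(q))
    i=np.argsort(-q[:,2]); print(q[i][::max(1,len(i)//45)].round(0).tolist())
E
```

```text
s6 70
[[698.0, 12.0, 176.0], [697.0, 16.0, 173.0], [702.0, 15.0, 173.0], [699.0, 13.0, 172.0], [705.0, 14.0, 168.0], [701.0, 12.0, 168.0], [707.0, 11.0, 167.0], [703.0, 16.0, 167.0], [705.0, 12.0, 167.0], [706.0, 14.0, 161.0], [708.0, 13.0, 161.0], [712.0, 14.0, 159.0], [715.0, 13.0, 155.0], [710.0, 16.0, 154.0], [713.0, 15.0, 154.0], [715.0, 13.0, 151.0], [718.0, 12.0, 151.0], [713.0, 14.0, 151.0], [716.0, 13.0, 147.0], [720.0, 15.0, 144.0], [718.0, 12.0, 144.0], [672.0, 16.0, 141.0], [717.0, 16.0, 140.0], [720.0, 15.0, 136.0], [672.0, 16.0, 136.0], [670.0, 18.0, 136.0], [671.0, 13.0, 136.0], [716.0, 13.0, 135.0], [719.0, 17.0, 135.0], [720.0, 13.0, 134.0], [670.0, 17.0, 132.0], [717.0, 13.0, 132.0], [714.0, 14.0, 131.0], [671.0, 14.0, 131.0], [676.0, 18.0, 129.0], [675.0, 15.0, 129.0], [714.0, 14.0, 128.0], [677.0, 12.0, 127.0], [710.0, 12.0, 127.0], [672.0, 14.0, 126.0], [718.0, 14.0, 126.0], [714.0, 13.0, 125.0], [675.0, 15.0, 124.0], [674.0, 12.0, 124.0], [711.0, 11.0, 123.0], [707.0, 11.0, 121.0], [709.0, 15.0, 121.0], [682.0, 17.0, 120.0], [681.0, 14.0, 120.0], [689.0, 11.0, 1
[... 2116 characters left out ...]
2.0, 16.0, 243.0], [703.0, 15.0, 243.0], [705.0, 15.0, 242.0], [706.0, 14.0, 242.0], [703.0, 18.0, 242.0], [707.0, 15.0, 241.0], [706.0, 16.0, 241.0], [707.0, 16.0, 241.0], [707.0, 18.0, 240.0], [707.0, 16.0, 240.0], [711.0, 17.0, 239.0], [711.0, 14.0, 239.0], [710.0, 13.0, 238.0], [710.0, 14.0, 237.0], [709.0, 13.0, 237.0], [713.0, 16.0, 236.0], [714.0, 14.0, 235.0], [712.0, 18.0, 234.0], [713.0, 18.0, 233.0], [716.0, 13.0, 231.0], [715.0, 18.0, 231.0], [718.0, 13.0, 229.0], [718.0, 15.0, 228.0], [718.0, 17.0, 226.0], [719.0, 13.0, 223.0], [720.0, 13.0, 220.0], [707.0, 17.0, 159.0], [710.0, 18.0, 156.0], [713.0, 16.0, 153.0], [715.0, 13.0, 150.0], [716.0, 13.0, 146.0], [718.0, 13.0, 142.0]]
```

```bash
python3 - <<'E'
from h import *
z=np.load('pics/s6.npz');M=z['M']
print((ray(170+352/4-.4,90+433/4-.4,.098,M,'side')*1000).round(1))
print('end corners',(ray(170+365/4-.4,90+419/4-.4,.1,M,'side')*1000).round(1),(ray(170+375/4-.4,90+440/4-.4,.1,M,'side')*1000).round(1))
cv2.imwrite('pics/c6b.png',cv2.resize(z['im'][185:215,240:280],None,fx=16,fy=16,interpolation=cv2.INTER_CUBIC))
print('tip',(ray(170+435/4-.4,90+380/4-.4,.138,M,'side')*1000).round(1))
E
```

```text
[612.3  17.3  98. ]
end corners [625.2  24.9 100. ] [624.    3.6 100. ]
tip [669.6   8.5 138. ]
```

View pics/c6b.png

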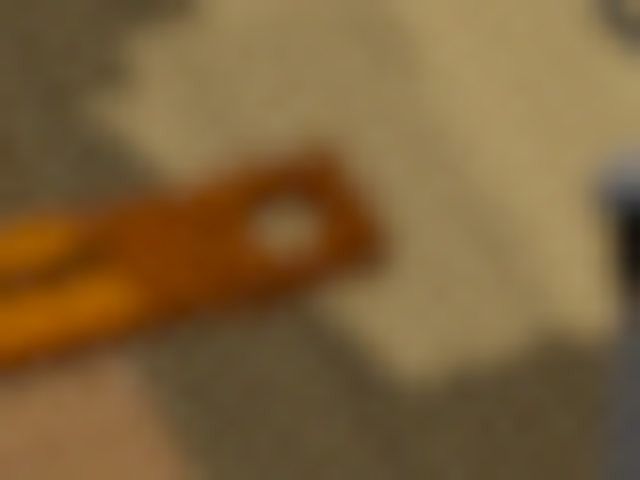

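apply_moves --motion '[[[0,0,-3],0],[[0,0,-5.5],0],[[0,0,-5.9],0],[[0,0,-5.9],0],[[-1,0,-5.9],0],[[-3,0,-5.9],0],[[-5,0,-5.9],0],[[-6,0,-5.9],0],[[-6,0,-5.9],0],[[-6,0,-5.9],0]]'

```text
clock: 15.5
tool_pos: [0.6078, 0.0152, 0.1413]
orientation: [-179.9, 0.0, -89.7]
force: [0.4, -1.1, -0.4]
opening: 0.0059
```

```bash
python3 - <<'E'
from h import *
im,P,M=snap('wrist','w7'); snap('side','s7'); print(ctrl.get_obs()['tool_pos'],ctrl.get_obs()['force'])
z=np.load('pics/s7.npz');im=z['im'];P=z['P']*1000; cv2.imwrite('pics/c7.png',cv2.resize(im[170:220,230:300],None,fx=10,fy=10,interpolation=cv2.INTER_CUBIC))
w=np.load('pics/w7.npz')['im'];cv2.imwrite('pics/c7w.png',cv2.resize(w[180:330,200:310],None,fx=4,fy=4,interpolation=cv2.INTER_CUBIC))
m=(abs(P[...,0]-634)<40)&(abs(P[...,1]-15)<12)&(P[...,2]>45)&(P[...,2]<88)
q=P[m]; q=q[np.argsort(q[:,0])]; print(q[::max(1,len(q)//40)].round(0).tolist())
E
```

```text
[0.60785379 0.01511855 0.1405088 ] [ 0.00521506  0.59232166 -0.17579226]
[[609.0, 13.0, 74.0], [610.0, 14.0, 77.0], [611.0, 10.0, 72.0], [612.0, 13.0, 73.0], [614.0, 16.0, 73.0], [616.0, 13.0, 63.0], [616.0, 14.0, 66.0], [616.0, 14.0, 70.0], [620.0, 10.0, 65.0], [621.0, 18.0, 57.0], [621.0, 18.0, 60.0], [624.0, 17.0, 52.0], [625.0, 20.0, 57.0], [625.0, 13.0, 56.0], [625.0, 13.0, 60.0], [628.0, 12.0, 55.0], [630.0, 16.0, 55.0], [632.0, 15.0, 55.0], [634.0, 18.0, 55.0], [634.0, 13.0, 61.0], [635.0, 13.0, 56.0], [638.0, 14.0, 54.0], [639.0, 17.0, 55.0], [640.0, 10.0, 57.0], [641.0, 14.0, 57.0], [642.0, 17.0, 57.0], [644.0, 14.0, 56.0], [645.0, 16.0, 58.0], [646.0, 11.0, 62.0], [647.0, 14.0, 54.0], [648.0, 16.0, 60.0], [650.0, 13.0, 58.0], [650.0, 14.0, 61.0], [651.0, 15.0, 64.0], [653.0, 13.0, 61.0], [655.0, 17.0, 61.0], [655.0, 18.0, 64.0], [655.0, 12.0, 70.0], [656.0, 12.0, 65.0], [656.0, 16.0, 82.0], [656.0, 15.0, 71.0], [656.0, 16.0, 86.0], [657.0, 16.0, 74.0], [657.0, 16.0, 78.0], [658.0, 12.0, 77.0], [659.0, 13.0, 68.0], [659.0, 14.0, 79.0], [659.0, 16.0, 85.0], [660.0, 15.0, 69.0], [660.0, 17.0, 80.0], [662.0, 14.0, 78.0]]
```

View pics/c7.png

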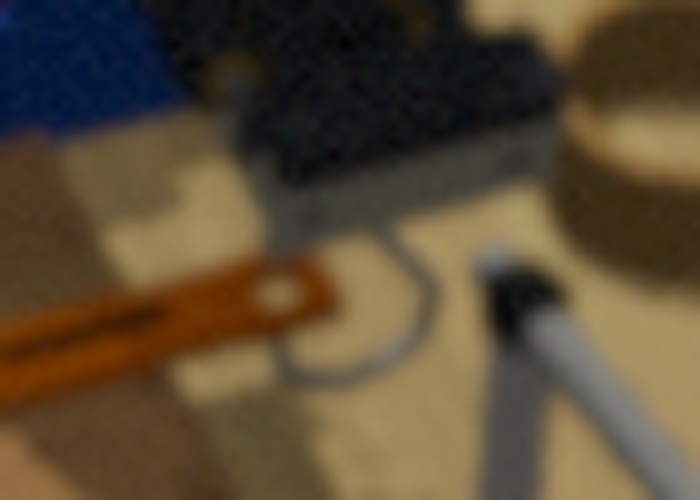

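View pics/c7w.png

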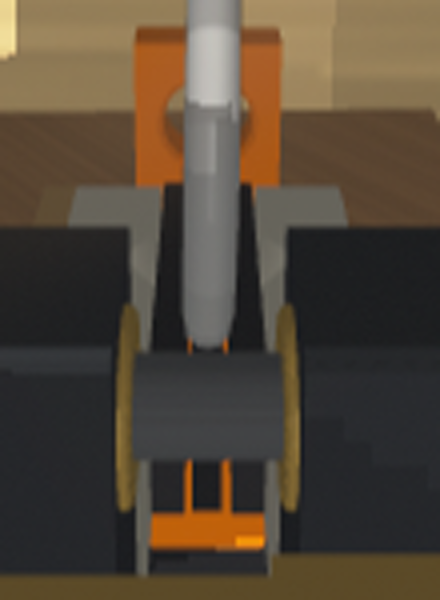

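apply_moves --motion '[[[0,0,0.5],0],[[0,0,1],0],[[0,0,1.5],0],[[0,0,2],0],[[0,0,2.4],0],[[0,0,2.6],0],[[0,0,2.6],0]]'

```text
clock: 16.3
tool_pos: [0.6071, 0.015, 0.1665]
orientation: [-180.0, 0.0, -89.7]
force: [-0.3, 0.6, 0.1]
opening: 0.005
```

```bash
python3 - <<'E'
from h import *
snap('side','s8'); print(ctrl.get_obs()['tool_pos'],ctrl.get_obs()['force'])
z=np.load('pics/s8.npz');im=z['im']; cv2.imwrite('pics/c8.png',cv2.resize(im[160:220,210:300],None,fx=8,fy=8,interpolation=cv2.INTER_CUBIC))
E
```

```text
[0.60696992 0.01499125 0.16616332] [-0.13172364  0.63512386 -1.03209729]
```

View pics/c8.png

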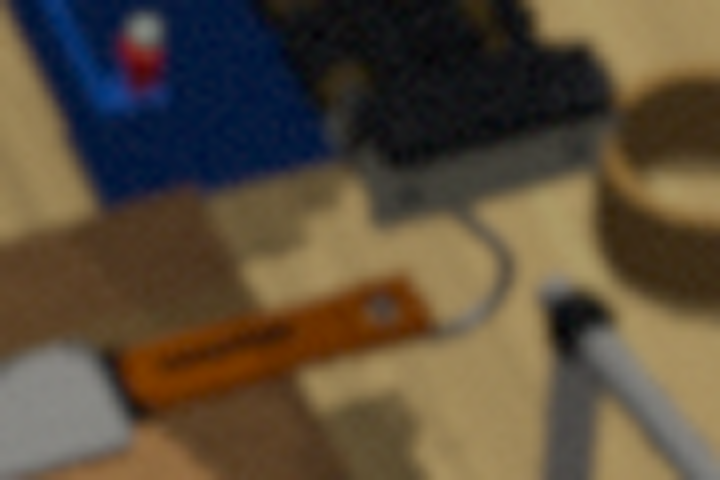

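apply_moves --motion '[[[0,0,0.6],0],[[0,0,1.3],0],[[0,0,2],0],[[-0.1,0,2.6],0],[[-0.3,0,3.6],0],[[-0.6,0,4.7],0],[[-0.9,0,5.7],0],[[-1.6,0,7.2],0],[[-2.3,0,8.6],0],[[-2.3,0,8.6],0]]'

```text
clock: 17.35
tool_pos: [0.5842, 0.0151, 0.2553]
orientation: [-179.7, 0.1, -89.7]
force: [0.6, 0.1, -0.5]
opening: 0.0057
```

```bash
python3 - <<'E'
from h import *
snap('side','s9'); print(ctrl.get_obs()['tool_pos'],ctrl.get_obs()['force'],ctrl.get_obs()['opening'])
z=np.load('pics/s9.npz');im=z['im']; cv2.imwrite('pics/c9.png',cv2.resize(im[110:250,170:310],None,fx=4,fy=4,interpolation=cv2.INTER_CUBIC))
E
```

```text
[0.58414182 0.01518882 0.25384738] [ 0.0086446   0.92444826 -2.14078157] 0.005538024241307629
```

View pics/c9.png

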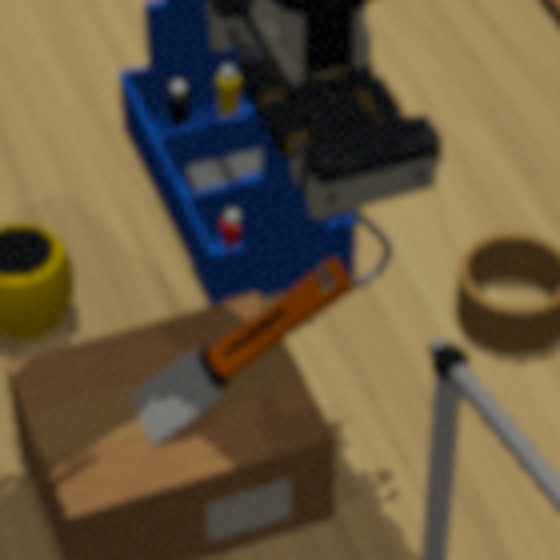

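apply_moves --motion '[[[-0.9,0,1.3],0],[[-1.8,0,2.6],0],[[-2.9,0,3.7],0],[[-4,0,4.8],0],[[-5.3,0,5.8],0],[[-6.7,0,6.7],0],[[-8.1,0,7.4],0],[[-9.5,0,8],0],[[-11,0,8.5],0],[[-12.5,0,8.8],0]]'

```text
clock: 18.4
tool_pos: [0.4576, 0.015, 0.3404]
orientation: [-180.0, 0.0, -89.7]
force: [0.8, -0.1, -1.8]
opening: 0.0049
```

apply_moves --motion '[[[0,0,0],0],[[0,0,0],0],[[0,0,1],0],[[0,0,2],0],[[0,0,3],0],[[0,0,4],0],[[0,0,5],0],[[0,0,6],0],[[0,0,6],0],[[0,0,6],0]]'

```text
clock: 19.4
tool_pos: [0.459, 0.0151, 0.4]
orientation: [-180.0, 0.0, -89.7]
force: [0.3, 0.4, -1.8]
opening: 0.0055
```

```bash
python3 - <<'E'
from h import *
snap('side','s10'); snap('scene','k10'); print(ctrl.get_obs()['tool_pos'],ctrl.get_obs()['force'],ctrl.get_obs()['opening'])
a=np.load('pics/s10.npz')['im'][60:260,120:320]; b=np.load('pics/k10.npz')['im'][80:280,200:400]; cv2.imwrite('pics/c10.png',cv2.resize(np.hstack([a,b]),None,fx=2,fy=2,interpolation=cv2.INTER_CUBIC))
E
```

```text
[0.45876061 0.01501006 0.3995334 ] [ 0.12107428 -0.70092524 -1.47580978] 0.0055161474758535275
```

View pics/c10.png

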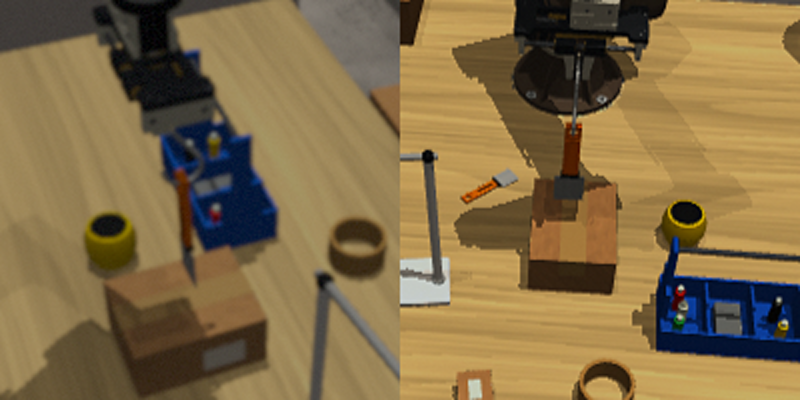

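apply_moves --motion '[[[0,-0.4,0],1],[[0,-1.2,0],2],[[0,-2.4,0],3],[[0,-4,0],4],[[0,-6,0],5],[[0,-8,0],6],[[0,-10,0],7.2],[[0,-12,0],7.2],[[0,-14,0],7.2],[[0,-16,0],7.2]]'

```text
clock: 20.5
tool_pos: [0.4587, -0.146, 0.3998]
orientation: [180.0, 0.0, -82.5]
force: [0.6, -0.7, -0.6]
opening: 0.0048
```

apply_moves --motion '[[[0,-2,0],0],[[0,-4,0],0],[[0,-6,0],0],[[0,-8,0],0],[[0,-10,0],0],[[0,-12,0],0],[[0,-14,0],0],[[0,-15.8,0],0],[[0,-17.1,0],0],[[0,-17.7,0],0]]'

```text
clock: 21.5
tool_pos: [0.4588, -0.3231, 0.3995]
orientation: [179.9, 0.0, -82.6]
force: [0.0, -0.3, -1.0]
opening: 0.0053
```

apply_moves --motion '[[[0.1,-0.3,0],0],[[0.4,-0.3,-0.5],0],[[0.8,-0.3,-1.5],0],[[1.2,-0.3,-2.5],0],[[1.6,-0.3,-3.5],0],[[2,-0.3,-4.5],0],[[2.4,-0.3,-5.5],0],[[2.8,-0.3,-6.5],0],[[3,-0.3,-7.3],0],[[3,-0.3,-7.6],0]]'

```text
clock: 22.5
tool_pos: [0.4889, -0.3248, 0.3227]
orientation: [179.9, 0.0, -82.5]
force: [-1.0, -0.4, -2.2]
opening: 0.005
```

apply_moves --motion '[[[0,0,-0.1],0],[[0,0,-0.1],0],[[0,0,-0.1],0],[[0,0,-0.1],0],[[0,0,-0.1],0]]'

```text
clock: 23.0
tool_pos: [0.489, -0.3251, 0.3234]
orientation: [-180.0, -0.0, -82.5]
force: [0.5, 0.2, -1.1]
opening: 0.0053
```

```bash
python3 - <<'E'
from h import *
snap('side','s11'); snap('scene','k11'); snap('wrist','w11'); print(ctrl.get_obs()['tool_pos'],ctrl.get_obs()['orientation'],ctrl.get_obs()['force'],ctrl.get_obs()['opening'])
a=np.load('pics/s11.npz')['im'][150:350,200:400]; b=np.load('pics/k11.npz')['im'][100:300,100:300]; cv2.imwrite('pics/c11.png',cv2.resize(np.hstack([a,b]),None,fx=2,fy=2,interpolation=cv2.INTER_CUBIC))
E
```

```text
[ 0.48896579 -0.32504287  0.32320202] [-1.79987624e+02 -6.26246925e-03 -8.25460687e+01] [-0.68093234 -0.39660724 -1.7125904 ] 0.005731986217968239
```

View pics/c11.png

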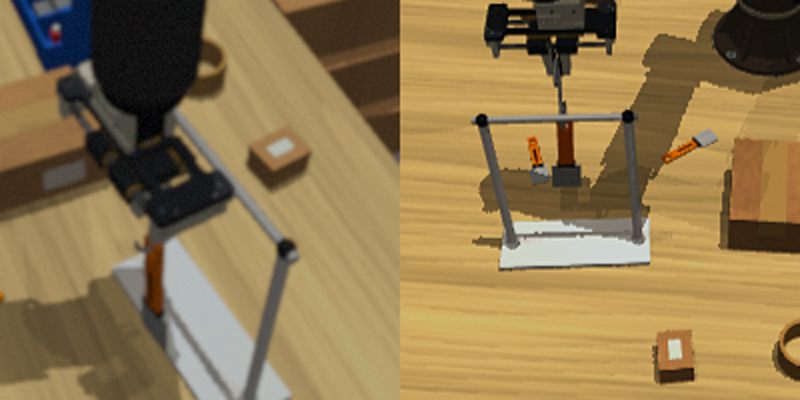

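View pics/w11.png

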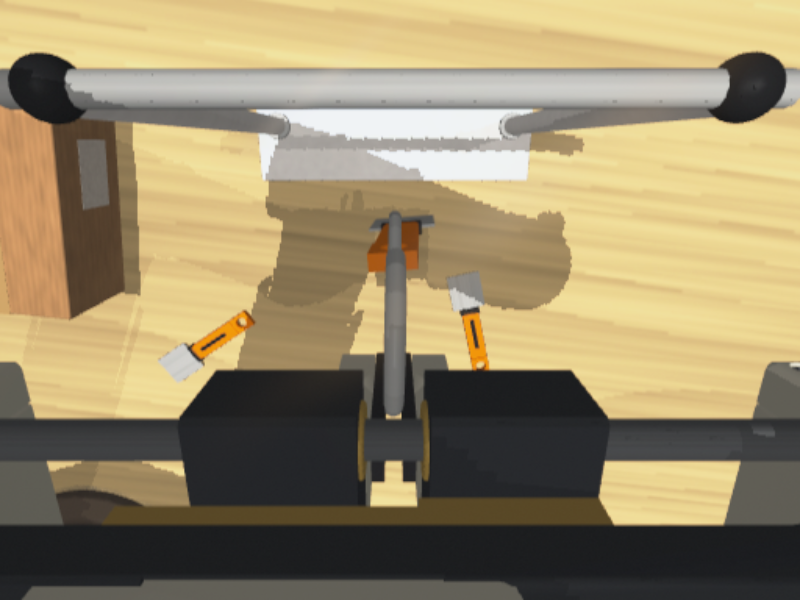

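```bash
python3 - <<'E'
from h import *
z=np.load('pics/w11.npz');P=z['P'];M=z['M']
c=np.array([.5907,-.3135]);a=np.radians(7.5);ex=np.array([np.cos(a),np.sin(a)]);ey=np.array([-np.sin(a),np.cos(a)])
f=lambda u,v,z: ray(u*.64-.18,v*.64-.18,z,M)
for u in (100,400,680):
    for v in (69,89,108):
        p=f(u,v,.32); print(u,v,(p*1000).round(1), ((p[:2]-c)@ex*1000).round(1),((p[:2]-c)@ey*1000).round(1))
for n in ['w11','k11','s11']:
    P=np.load(f'pics/{n}.npz')['P']
    X=(P[...,:2]-c)@ex*1000; Y=(P[...,:2]-c)@ey*1000; Z=P[...,2]*1000
    r=(abs(X)<15)&(abs(Y)<95)&(abs(Z-320)<12)
    print(n,'rail X',np.percentile(X[r],[2,50,98]).round(1),'Z',np.percentile(Z[r],[2,50,98]).round(1), 'slope',np.degrees(np.arctan(np.polyfit(Y[r],X[r],1)[0])).round(2))
    h=(X>-110)&(X<-25)&(abs(Y)<15)&(Z>215)&(Z<375)
    q=np.stack([X[h],Y[h],Z[h]],1); q=q[np.argsort(-q[:,2])]; print(len(q)); print(q[::max(1,len(q)//30)].round(0).tolist())
E
```

```text
100 69 [ 581.2 -220.2  320. ] 2.8 93.8
100 89 [ 575.4 -219.8  320. ] -2.9 94.9
100 108 [ 569.7 -219.5  320. ] -8.5 96.0
400 69 [ 593.3 -313.   320. ] 2.7 0.1
400 89 [ 587.6 -313.8  320. ] -3.1 0.1
400 108 [ 582.1 -314.5  320. ] -8.7 0.1
680 69 [ 604.6 -399.6  320. ] 2.6 -87.2
680 89 [ 599.1 -401.4  320. ] -3.2 -88.3
680 108 [ 593.7 -403.2  320. ] -8.8 -89.3
w11 rail X [-8.5 -3.1  3.1] Z [319.2 324.  326. ] slope -0.02
3312
[[-109.0, -4.0, 371.0], [-109.0, 5.0, 369.0], [-77.0, 1.0, 367.0], [-73.0, 1.0, 367.0], [-91.0, 9.0, 366.0], [-75.0, 4.0, 366.0], [-80.0, 5.0, 365.0], [-65.0, 3.0, 365.0], [-62.0, 2.0, 364.0], [-64.0, 4.0, 363.0], [-92.0, 9.0, 362.0], [-94.0, 2.0, 361.0], [-60.0, 5.0, 360.0], [-58.0, 4.0, 359.0], [-57.0, 0.0, 357.0], [-54.0, 2.0, 355.0], [-99.0, -0.0, 353.0], [-92.0, 8.0, 351.0], [-51.0, 2.0, 347.0], [-95.0, 11.0, 343.0], [-50.0, 1.0, 341.0], [-92.0, 9.0, 339.0], [-91.0, 14.0, 336.0], [-93.0, -4.0, 333.0], [-91.0, -12.0, 329.0], [-92.0, -3.0, 324.0], [-56.0, 1.0, 274.0], [-73.0, -7.0, 244.0], [-74.0, -9.0, 243.0], [-72.0, -5.0, 240.0], [-74.0, 13.0, 218.0]]
k11 rai
[... 803 characters left out ...]
10.0, -3.0, 341.0], [-110.0, 4.0, 327.0], [-100.0, 4.0, 261.0], [-100.0, 3.0, 255.0], [-100.0, -1.0, 252.0], [-79.0, -6.0, 248.0], [-75.0, -4.0, 247.0], [-76.0, -9.0, 246.0], [-95.0, -1.0, 246.0], [-56.0, -2.0, 245.0], [-79.0, -3.0, 245.0], [-92.0, -0.0, 243.0], [-81.0, 3.0, 242.0], [-75.0, -12.0, 242.0], [-79.0, 9.0, 241.0], [-81.0, 10.0, 240.0], [-79.0, -7.0, 239.0], [-79.0, -4.0, 238.0], [-80.0, 3.0, 238.0], [-80.0, -5.0, 237.0], [-80.0, -9.0, 234.0], [-81.0, 14.0, 232.0], [-73.0, -10.0, 231.0], [-73.0, -11.0, 229.0], [-79.0, -5.0, 225.0], [-75.0, 6.0, 224.0], [-77.0, -1.0, 222.0], [-80.0, 1.0, 222.0], [-81.0, -0.0, 220.0], [-80.0, -11.0, 219.0], [-80.0, -2.0, 218.0], [-80.0, 5.0, 217.0]]
```

apply_moves --motion '[[[0.2,0,0],0],[[0.7,0.1,0],0],[[1.5,0.2,0],0],[[2.5,0.3,0],0],[[3.5,0.5,0],0],[[4.5,0.6,0],0],[[5.5,0.7,0],0],[[6.3,0.8,0],0],[[6.7,0.9,0],0],[[6.8,0.9,0],0]]'

```text
clock: 24.15
tool_pos: [0.5574, -0.3159, 0.3227]
orientation: [180.0, 0.0, -82.5]
force: [0.3, -0.5, -1.6]
opening: 0.0054
```

```bash
python3 - <<'E'
from h import *
snap('side','s12'); snap('scene','k12'); snap('wrist','w12'); print(ctrl.get_obs()['tool_pos'],ctrl.get_obs()['force'],ctrl.get_obs()['opening'])
a=np.load('pics/s12.npz')['im'][170:320,230:380]; b=np.load('pics/k12.npz')['im'][110:260,110:260]; cv2.imwrite('pics/c12.png',cv2.resize(np.hstack([a,b]),None,fx=2.6,fy=2.6,interpolation=cv2.INTER_CUBIC))
E
```

```text
[ 0.55680264 -0.31607348  0.32316467] [-0.53122761  0.77780048 -1.8689361 ] 0.005535705065896001
```

View pics/c12.png

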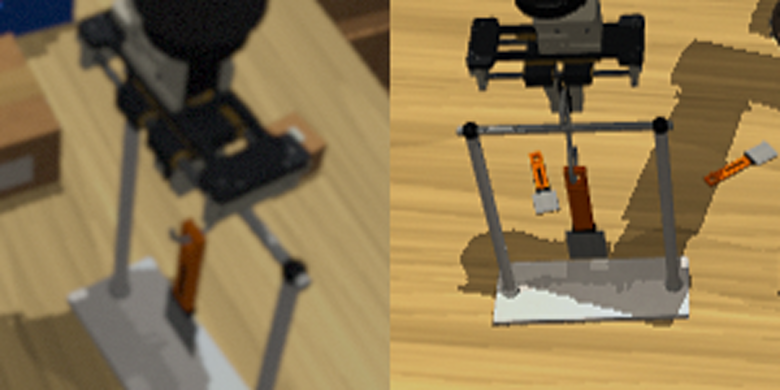

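View pics/w12.png

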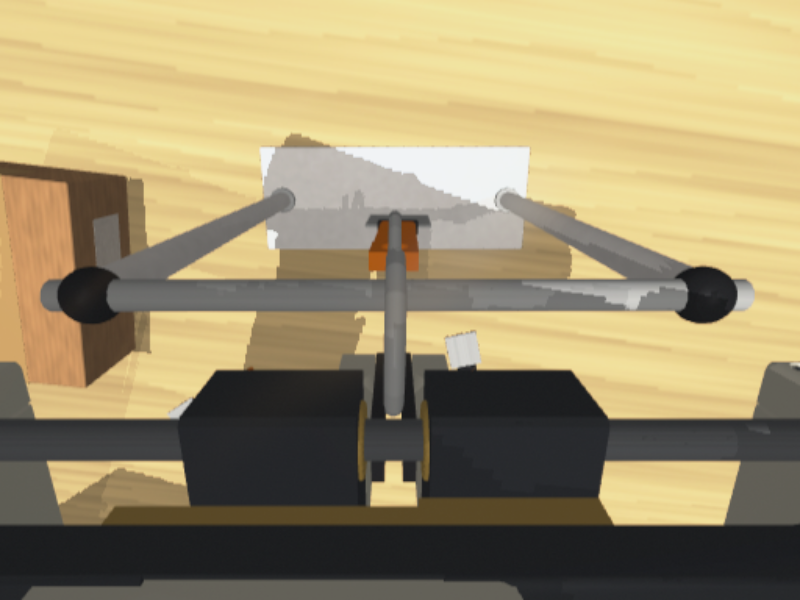

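apply_moves --motion '[[[0.1,0,-0.4],0],[[0.2,0,-1],0],[[0.3,0,-1.6],0],[[0.3,0.1,-2.2],0],[[0.4,0.1,-2.8],0],[[0.4,0.1,-3.2],0],[[0.4,0.1,-3.4],0],[[0.4,0.1,-3.4],0],[[0.4,0.1,-3.4],0]]'

```text
clock: 25.2
tool_pos: [0.5611, -0.3151, 0.2893]
orientation: [-180.0, -0.0, -82.5]
force: [-0.5, -0.4, -1.1]
opening: 0.0052
```

apply_moves --motion '[[[0,0,-0.1],0],[[0,0,-0.1],0],[[0,0,-0.2],0],[[0,0,-0.2],0],[[0,0,-0.2],0]]'

```text
clock: 25.7
tool_pos: [0.561, -0.3151, 0.2872]
orientation: [-180.0, -0.0, -82.5]
force: [0.2, 0.6, -0.7]
opening: 0.0055
```

```bash
python3 - <<'E'
from h import *
snap('wrist','w13'); snap('side','s13');o=ctrl.get_obs();print(o['tool_pos'],o['force'],o['moment'],o['opening'])
E
```

```text
[ 0.56104532 -0.31504261  0.28722295] [ 0.49698213 -0.21243401 -1.37293479] [-0.09573303  0.03027541  0.00570843] 0.005316939049651369
```

View pics/w13.png

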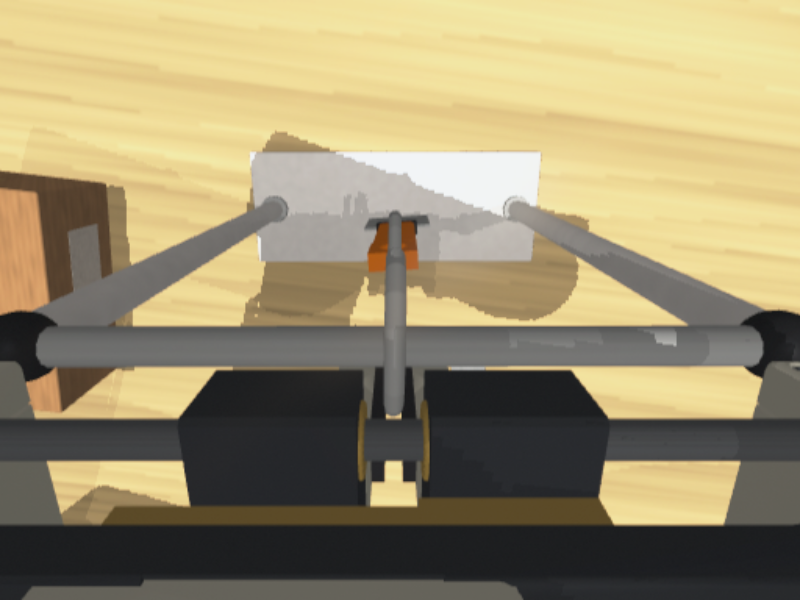

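Not resting on the rail yet (the force still carries the load), so I lower in small steps.

apply_moves --motion '[[[0,0,-0.1],0],[[0,0,-0.1],0],[[0,0,-0.1],0]]'

```text
clock: 26.1
tool_pos: [0.5612, -0.3152, 0.2868]
orientation: [-179.9, -0.0, -82.5]
force: [-0.9, 1.2, 3.4]
opening: 0.0052
```

apply_moves --motion '[[[0,0,-0.1],0],[[0,0,-0.1],0],[[0,0,-0.1],0]]'

```text
clock: 26.4
tool_pos: [0.5613, -0.3154, 0.2865]
orientation: [-179.9, -0.1, -82.5]
force: [-1.6, 0.7, 7.1]
opening: 0.005
```

apply_moves --motion '[[[0,0,0.1],0],[[0,0,0.1],0],[[0,0,0.1],0]]'

```text
clock: 26.7
tool_pos: [0.5612, -0.3152, 0.2866]
orientation: [-180.0, -0.0, -82.5]
force: [-0.8, -0.4, 6.0]
opening: 0.0051
```

apply_moves --motion '[[[0,0,0],0],[[0,0,0],0],[[0,0,0],0],[[0,0,0],0],[[0,0,0],0]]' --hand 4

```text
clock: 27.2
tool_pos: [0.5609, -0.3149, 0.2857]
orientation: [180.0, 0.0, -82.5]
force: [-0.2, 0.1, -0.8]
opening: 0.0376
```

```bash
python3 - <<'E'
from h import *
snap('wrist','w14'); snap('side','s14');snap('scene','k14');o=ctrl.get_obs();print(o['tool_pos'],o['force'],o['opening'])
E
```

```text
[ 0.56096861 -0.31499987  0.28596363] [ 0.40052941 -0.16421237 -0.43268494] 0.03979629374439355
```

View pics/w14.png

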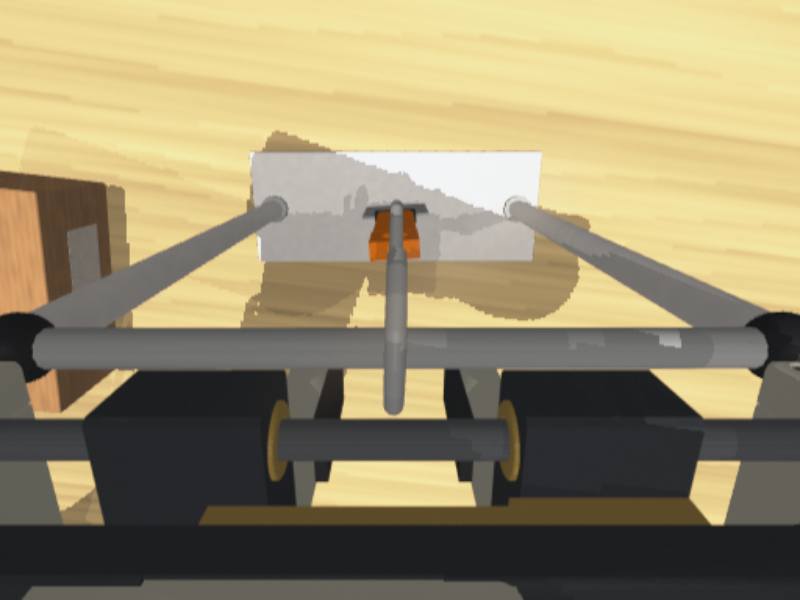

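apply_moves --motion '[[[0,0,1],0],[[0,0,3],0],[[0,0,6],0],[[-2,0,9],0],[[-5,0,11],0],[[-8,0,12],0],[[-11,0,12],0],[[-13,0,12],0],[[-13,0,12],0],[[-13,0,12],0]]'

```text
clock: 28.35
tool_pos: [0.4308, -0.3151, 0.4073]
orientation: [-179.9, -0.1, -82.6]
force: [0.8, 0.2, -0.0]
opening: 0.0402
```

apply_moves --motion '[[[0,2,0],0],[[0,6,0],0],[[0,10,0],0],[[0,14,0],0],[[0,18,0],0],[[0,18,0],0],[[0,18,0],0],[[0,18,0],0],[[0,18,0],0],[[0,18,0],0]]'

```text
clock: 29.35
tool_pos: [0.431, -0.1359, 0.4059]
orientation: [180.0, -0.0, -82.6]
force: [0.2, -0.1, -0.7]
opening: 0.0402
```

```bash
python3 - <<'E'
from h import *
snap('side','s15');snap('scene','k15');o=ctrl.get_obs();print(o['clock'],o['tool_pos'],o['force'])
a=np.load('pics/s15.npz')['im'][170:384,230:400]; b=np.load('pics/k15.npz')['im'][100:314,120:320]; cv2.imwrite('pics/c15.png',cv2.resize(np.hstack([a,b]),None,fx=2.1,fy=2.1,interpolation=cv2.INTER_CUBIC))
E
```

```text
29.45 [ 0.43094621 -0.13571491  0.40592284] [ 0.57195734  0.43093458 -1.16826099]
```

View pics/c15.png

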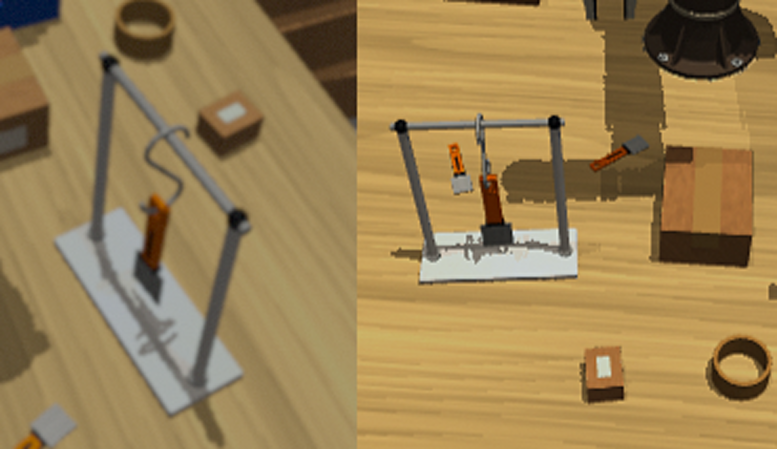

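apply_moves --motion '[[[0,0,0],0],[[0,0,0],0],[[0,0,0],0],[[0,0,0],0],[[0,0,0],0],[[0,0,0],0],[[0,0,0],0],[[0,0,0],0],[[0,0,0],0],[[0,0,0],0]]'

```text
clock: 30.45
tool_pos: [0.431, -0.135, 0.4061]
orientation: [180.0, -0.0, -82.5]
force: [0.2, -0.9, 0.0]
opening: 0.0397
```

apply_moves --motion '[[[0,0,0],0],[[0,0,0],0],[[0,0,0],0],[[0,0,0],0],[[0,0,0],0],[[0,0,0],0],[[0,0,0],0],[[0,0,0],0],[[0,0,0],0],[[0,0,0],0]]'

```text
clock: 31.45
tool_pos: [0.431, -0.135, 0.406]
orientation: [180.0, -0.0, -82.5]
force: [-0.0, -0.2, -0.0]
opening: 0.0403
```

```bash
python3 - <<'E'
from h import *
for i in range(8):
    im,P,M=snap('side',f's16_{i}'); hsv=cv2.cvtColor(im,cv2.COLOR_BGR2HSV)
    m=(P[...,2]>.06)&(P[...,2]<.2)&(abs(P[...,0]-.58)<.06)&(abs(P[...,1]+.315)<.06)
    v,u=np.nonzero(m); p=P[m]; lo=p[p[:,2]<.09]; hi=p[p[:,2]>.15]
    print(len(u),u.mean().round(2),v.mean().round(2),'low',(lo.mean(0)*1000).round(1),'high',(hi.mean(0)*1000).round(1))
E
```

```text
384 302.54 288.02 low [ 589.9 -311.9   73.6] high [ 588.9 -314.8  174.2]
385 302.57 288.27 low [ 589.9 -312.2   73.3] high [ 589.1 -314.7  173.9]
384 302.57 288.02 low [ 590.  -312.6   74.3] high [ 588.9 -314.8  174.6]
382 302.62 287.85 low [ 589.9 -311.9   74.4] high [ 589.1 -315.1  175.2]
384 302.59 288.15 low [ 590.1 -312.6   73.6] high [ 589.  -315.   174.7]
387 302.57 288.03 low [ 590.  -311.7   73.9] high [ 589.1 -315.   174.6]
387 302.58 287.91 low [ 590.1 -312.1   73.9] high [ 589.1 -315.1  174.3]
384 302.52 288.23 low [ 590.1 -312.3   73.6] high [ 589.  -315.   174.1]
```

Still (under 1 mm of motion) and hanging vertically. Handing in.

```bash
python3 -c "
from plant import ctrl
print(ctrl.close_job(), ctrl.get_obs()['clock'])"
```

```text
the job is handed in; nothing more can be done
the job is handed in; nothing more can be done
```

The large orange scraper now hangs from the S-hook on the tool rail, and the job is handed in at about 32 s of the 72 s allowed.

I laid it on the carton with the hole about 35 mm past the edge and let go. I then took the hook off the caddy's bar, brought its lower tip up through the hole from below and tilted the scraper up and off the carton. Finally I set the hook's upper bend over the middle of the rail, released it and backed the arm away.

**Last checks:**
- In eight side pictures taken 2 s after the arm stopped, the scraper moved less than 1 mm, its blade end about 75 mm above the bench and clear of the rail's base.
- The hook sits on the rail and the gripper is well clear of it.
- The highest tool force in the readings after each move was about 7 N, when the hook touched the rail.
- I did not touch the planter, box or tape roll. The box and tape looked unmoved in the last pictures. The planter was last seen in place before the rail move and is out of frame in the final ones.

No check failed. The cameras disagreed by only 2–4 mm on the rail and the hole, which was within the clearances.

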